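# Set up the cookbook stand and put the tablet on it

### The arm

A 7-joint arm with a two-finger parallel gripper is mounted at the origin on a cart in front of the work surface, level with it; the furniture and walls round the work are solid. World frame = base frame: x ahead of the robot, y to its left, z up, the work surface at z = 0. Lengths are in m, angles in rad, forces in N, time in s.
With the tool pointing down it reaches from about 0.4 to 0.875 m from the base axis. Payload 6.5 kg.
Tool frame: the origin (TCP) lies midway between the tips of the shut fingers; the grasp point (between the pads) lies behind it (manip.hold_point_z is the z of the grasp point in the tool frame, in m); z points along the fingers, y is the line along which they close (so a half turn about z gives the same grasp; the last joint's range is limited). The gripper opens to 85 mm and grips with 20 to 120 N. Pads are 22 mm wide; open, the fingers measure 114 mm over their backs; the gripper's body (76 mm by 85 mm) begins 54 mm behind the grasp point. The pads swing forward as they close: fully open they stand 13 mm farther back than shut.
Start: joints at [1.14, 0.536, -0.004, 1.538, 0.003, 1.067, -0.071], TCP at [0.232, -0.607, 0.231] pointing down, gripper open.
Joint ranges: [-2.7, 2.7], [-0.37, 2.16], [-1.27, 1.26], [0.24, 2.4], [-1.31, 4.45], [0.19, 1.91], [-2.76, 2.76]. Speed limits (rad/s): [2.39, 2.39, 3.14, 3.14, 3.14, 3.14, 3.14].

### API

Orientations are given as [roll, pitch, yaw] about the fixed x, y, z axes, in that order (R = Rz(yaw) Ry(pitch) Rx(roll)).
In Python, from rig import manip gives the robot as it stands. The module is installed in compiled form; this text tells all that it offers.
- The arm moves only by the shell command python3 -m creep 'ROWS' [FORCE]. ROWS is JSON, a list that holds one entry, the list of rows, each a list of 7 numbers: the opening, from 0 (shut) to 1 (fully open), then the shift along the world's x, y, z in units of 25 mm (1.0 is 25 mm), then the turn, a rotation vector about the world's x, y, z in units of 8 degrees (1.0 is 8 degrees). In form: [[[grip, tx, ty, tz, ax, ay, az], ...]]. A call has 1 to 10 rows; each row is the pose to reach, as a shift and turn from the pose commanded when the call began; what a row does not reach only later rows make up. A row lasts 1/10 s, in which the tool goes at most 50 mm and 8.59 degrees, less where a joint would pass 70% of its speed; a pose out of reach is approached as far as the arm can. A call with a gripper value outside its range is refused whole. The fingers move at their own pace and stop on an object; FORCE is the grip in N (left out, the last holds). Time passes only in rows, so rows that repeat a pose let the fingers close. It gives the time, the measured TCP pose, the force, the opening and the grip force at its end, in the units of the state.
- manip.state(): the state, without advancing time (a new reading comes with each control period).
- manip.camera(name): name is "scene" or "top"; returns a dict with "image" (400x640x3 uint8, red, green, blue), "mtx" (3x3 intrinsics, pixels), "R" (3x3) and "t" (3): a world point X has camera coordinates R X + t. Camera axes: x right, y down, z forward; pixel columns grow to the right and rows downward; lengths in m; the calibration is good to about 2 mm. A picture is of the moment at which its call begins. There is no depth.
- manip.close_job(): hands the job in; it is judged then, once.
The state is a dict: "clock": time; "q": joint angles; "joint_velocities": joint speeds; "effort": joint torques, N m; "tool_pos": TCP position; "ee_rot": TCP orientation; "force": force on the tool from outside, world axes, zero at the start; "wrist_torque": the same for the moment, N m; "gripper_width": finger opening in m; "grip_force": force on a finger pad.
Only numpy, scipy, OpenCV 4.12 (cv2) and the standard library are available. Lean on these libraries where they do the work, as an engineer would, in place of code of your own. Each camera call takes 0.05 s, during which the arm holds its last target. There are 200 camera calls.

### The job

Set up the wooden cookbook stand where it stands: push its folding rear leg all the way out to its stop, then tip the stand back so that it rests on that leg. Then take the tablet out of its charging dock and stand it gently on the stand's ledge, about in the middle, upright and leaning back against the panel with its screen facing out, and leave everything else as it is.

Things in the scene. Friction and masses are not known exactly. Their poses are not given: they have to be found in the camera images.
- cookbook_stand: Loose cookbook stand of pale wood, 0.86 kg: panel 190 mm wide, 145 high, 12 thick, with a ledge along its foot. Origin: middle of the panel's lower rear edge; x points out of its back, y along its width, z up the panel (panel fills x -12..0, y -95..95, z 0..145 mm). At first it stands upright on its ledge; past 10 deg of back tilt it falls back; on the opened leg it leans back 26 deg (0.45 rad).
- leg (a joint): Rear leg: flat wooden wing 9 mm thick, swings like a gate about a line parallel to the stand's z at x 8, y 0 mm. 0 rad = folded along the back (wing along the stand's +y); 1.57 = fully out at its stop (along +x). Starts at 0.5 to 0.85, held by hinge friction (0.03 N m), no spring. It opens when its inner face (towards the panel) is pushed.
- leg_free_edge (a point): Point at the wing's free end, 86 mm from the hinge line, 58 mm above the stand's underside. The wing reaches 89 mm from the hinge line; it spans z 14..100 mm of the stand at the hinge and about 45..72 mm at the free end.
- leg_foot (a point): Underside of the black rubber foot at the lower corner of the wing's free end, 83 mm from the hinge line; 45 mm above the worktop while the stand is upright, on the worktop once the stand rests on the leg.
- stand_top (a point): Middle of the panel's upper edge (12 mm thick), 145 mm up the panel.
- stand_ledge (a point): Where the middle of the ledge's upper face meets the panel's front face (stand x -12, z 12 mm). The ledge runs forward to x = -61 mm and ends in a lip 7 mm thick, 21 mm high above the underside: 42 mm of clear ledge.
- charging_dock: Grey charging dock, fixed to the worktop, 80 x 150 mm and 32 mm high. Origin: its underside's centre, below the tablet; own x points to the rear. Its slot along y is 15 mm wide, with its floor 8 mm above the worktop; front cheek 24 mm high, rear cheek 32 mm.
- tablet_center (a point): Centre of the tablet, a black slab 11 mm thick (own x), 125 mm wide (own y) and 185 mm tall (own z), 0.32 kg, standing loose in the dock's slot; its screen with a recipe picture is on its -x side. The top edge is 92.5 mm above this point and can be gripped across the 11 mm.
- tablet_bottom (a point): Middle of the tablet's lower edge face.
- pepper_mill: Brown wooden pepper mill, 170 mm tall, 58 mm across, bystander; origin at its underside.
- mug: White mug with a diamond pattern, 101 mm tall, bystander; origin at its underside.
- spice_jar: Spice jar with red cap, 106 mm tall, bystander; origin at its underside.
- tomato_tin: Red food tin with a picture of tomatoes, 110 mm tall, 75 mm across, bystander; origin at its underside.
Mind the look-alikes: they are no part of the job. What is shaped like the part that bears tablet_center but green or turquoise is not meant.

How it is judged:
By the outcome, as a careful person would: the job done as asked, in the order asked, and still so for the second after the job is handed in, with the robot touching nothing.
It also fails if it takes over 72 s, if anything falls off the work surface, if the arm or the gripper's body presses on something with over 40 N, if the wrist force passes 120 N, or if a joint passes its speed limit or range.

## Working session

There is one attempt and no reset: what is moved stays moved. The work goes in short steps, Python scripts to look and compute and a shell command to move; the robot and the scene stay as the last step left them, time stands still between calls to the robot, and variables do not carry over. Pictures are saved under pics/ and viewed, at most 10 in all, crops included, and the job is handed in when it is done.

```bash
mkdir -p pics; cat > h.py <<'E'
import numpy as np, cv2
from rig import manip
def snap(n):
    c=manip.camera(n); return c
def save(c,f,box=None,s=1):
    im=c["image"][...,::-1]
    if box: x0,y0,x1,y1=box; im=im[y0:y1,x0:x1]
    im=cv2.resize(np.ascontiguousarray(im),None,fx=s,fy=s,interpolation=cv2.INTER_CUBIC); cv2.imwrite("pics/"+f,im)
def ray(c,u,v):
    R=np.array(c["R"]);t=np.array(c["t"]);o=-R.T@t
    d=R.T@np.linalg.inv(c["mtx"])@np.array([u,v,1.]); return o,d
def onz(c,u,v,z):
    o,d=ray(c,u,v); return o+d*(z-o[2])/d[2]
def proj(c,X):
    p=np.array(c["mtx"])@(np.array(c["R"])@np.array(X)+c["t"]); return p[:2]/p[2]
def tri(c1,p1,c2,p2):
    o1,d1=ray(c1,*p1);o2,d2=ray(c2,*p2)
    s=np.linalg.lstsq(np.c_[d1,-d2],o2-o1,rcond=None)[0]
    a=o1+s[0]*d1;b=o2+s[1]*d2; return (a+b)/2,np.linalg.norm(a-b)
E
python3 - <<'E'
from h import *
import pickle
np.set_printoptions(precision=4,suppress=True)
S=snap("scene");T=snap("top");save(S,"s0.png",None,1.25);save(T,"t0.png",None,1.25)
pickle.dump((S,T),open("c0.pkl","wb"))
for c in (S,T): print(-np.array(c["R"]).T@c["t"],np.array(c["R"])[2],np.array(c["mtx"])[0,0])
s=manip.state();print(s["clock"],s["tool_pos"],s["ee_rot"],s["gripper_width"],manip.hold_point_z)
E
```

```text
[0.0272 0.6774 1.326 ] [ 0.3335 -0.4233 -0.8424] 421.90878414286436
[-0.6635  0.2202  1.6515] [ 0.607  -0.0807 -0.7906] 468.34347739444223
0.1 [ 0.2317 -0.6067  0.2305] [-3.14    0.0001  0.3649] 0.0850465829334707 -0.0187
```

View pics/s0.png

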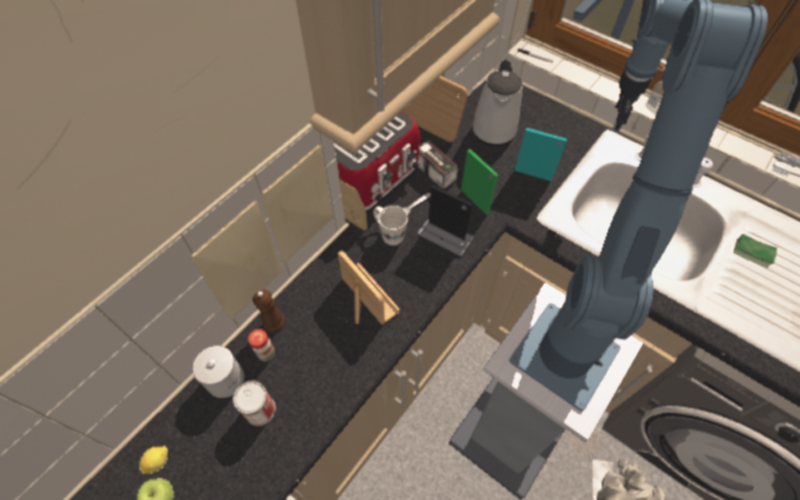

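View pics/t0.png

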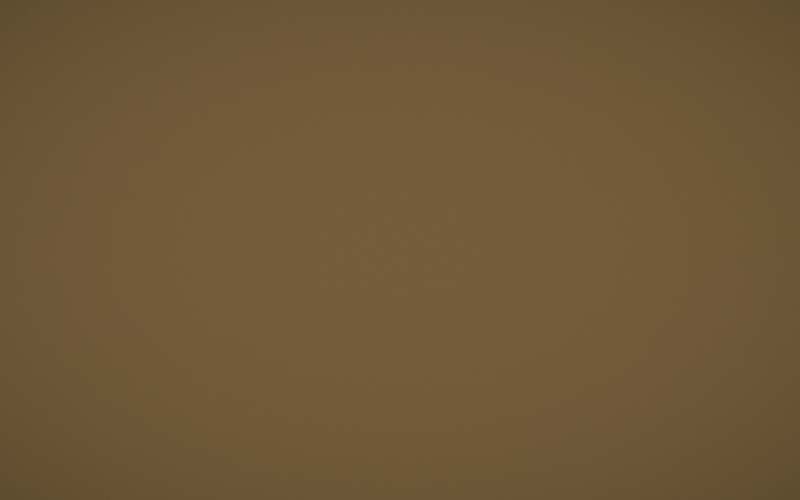

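The scene view shows the stand at about (365,285) in the 1.25x picture, with its leg at (357,300). The dock with the black tablet is at (447,215). The top camera is blocked (all brown), so I only have the scene view. 

These could be taken for the tablet: black slab (448,213) in the grey dock, green slab (480,180), turquoise slab (540,155). I choose the black one and will check it in a close crop.

```bash
python3 - <<'E'
from h import *
import pickle
S,T=pickle.load(open("c0.pkl","rb"))
save(S,"s1.png",(255,145,390,265),5)
E
```

```text
(no output)
```

View pics/s1.png

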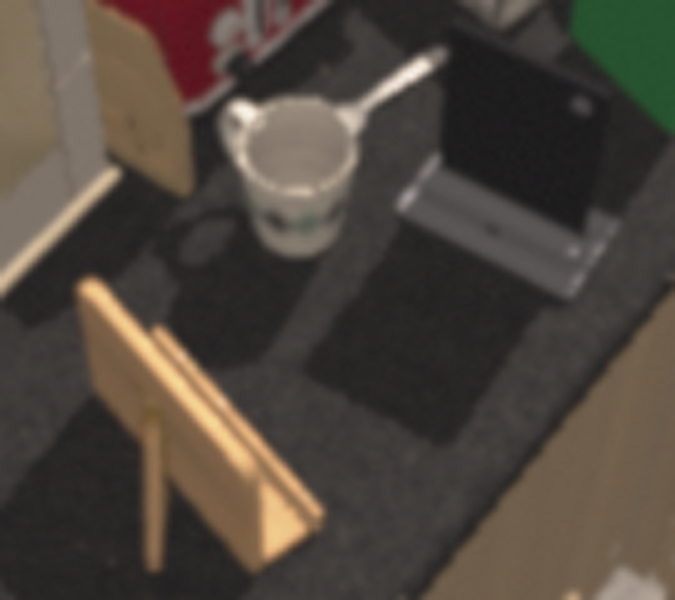

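The crop confirms it: a black slab in the grey dock. Its back (lens spot at crop (582,105)) faces the camera, and the stand's back faces the same way. The panel's top edge runs (89,284)→(258,472), and the leg's free end is near (153,570).

```bash
python3 - <<'E'
from h import *
import pickle
np.set_printoptions(precision=4,suppress=True)
S,T=pickle.load(open("c0.pkl","rb"))
f=lambda x,y,z:onz(S,255+(x)/5-.4,145+y/5-.4,z)
def seg(n,a,b): print(n,a,b,"mid",(a+b)/2,"len",np.linalg.norm(a-b),"dir",np.arctan2(*(b-a)[1::-1]))
seg("top rear",f(80,292,.145),f(250,477,.145))
seg("top front",f(95,278,.145),f(264,466,.145))
seg("tablet top rear",f(443,38,.193),f(604,106,.193))
seg("dock rear bottom",f(398,207,0),f(570,297,0))
seg("dock rear bot/top",f(402,203,.032),f(572,290,.032))
for z in (.05,.058,.072): print("leg end",f(152,570,z))
print("ledge corner",f(323,523,.0),f(323,521,.021))
print("panel bottom rear right",f(258,572,0))
g=lambda u,v,z:onz(S,u/1.25,v/1.25,z)
print("mug",g(392,240,0),"mill",g(270,328,0),"jar",g(263,357,0),"tin",g(258,420,0))
E
```

```text
top rear [0.6048 0.1935 0.145 ] [0.4306 0.2302 0.145 ] mid [0.5177 0.2118 0.145 ] len 0.17803941357496184 dir 2.9340692627542064
top front [0.6042 0.1791 0.145 ] [0.4285 0.2188 0.145 ] mid [0.5164 0.199  0.145 ] len 0.18012642862586534 dir 2.9198217357599097
tablet top rear [ 0.5217 -0.0942  0.193 ] [ 0.4023 -0.1138  0.193 ] mid [ 0.462 -0.104  0.193] len 0.12098981335658923 dir -2.9790887920824867
dock rear bottom [ 0.5359 -0.0722  0.    ] [ 0.3874 -0.0862  0.    ] mid [ 0.4617 -0.0792  0.    ] len 0.14915681022117264 dir -3.047480614916177
dock rear bot/top [ 0.5235 -0.0588  0.032 ] [ 0.381  -0.0736  0.032 ] mid [ 0.4522 -0.0662  0.032 ] len 0.14326475391518592 dir -3.038162474968909
leg end [0.4707 0.287  0.05  ]
leg end [0.468  0.2895 0.058 ]
leg end [0.4631 0.2938 0.072 ]
ledge corner [0.4179 0.1717 0.    ] [0.4126 0.1785 0.021 ]
panel bottom rear right [0.4301 0.2282 0.    ]
mug [ 0.5806 -0.0025  0.    ] mill [0.6637 0.4272 0.    ] jar [0.6188 0.4971 0.    ] tin [0.5103 0.6193 0.    ]
```

```bash
python3 - <<'E'
from h import *
import pickle
S,T=pickle.load(open("c0.pkl","rb"))
im=S["image"].astype(float)/255; c=dict(S); c["image"]=(255*np.clip(im*1.5,0,1)**.5).astype(np.uint8)
save(c,"s2.png",(328,143,386,208),9)
E
```

```text
(no output)
```

View pics/s2.png

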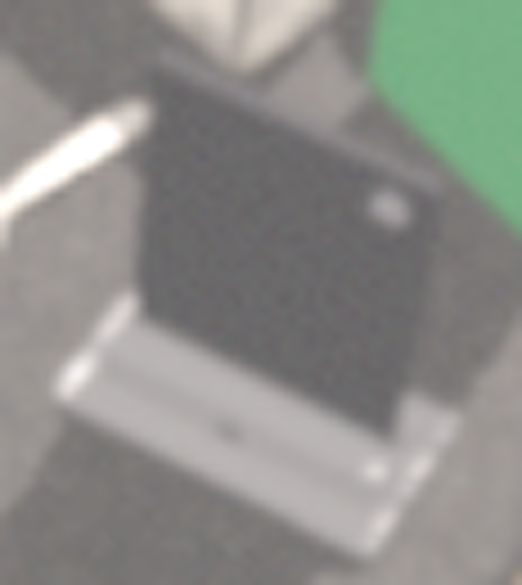

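```bash
python3 - <<'E'
from h import *
import pickle
np.set_printoptions(precision=4,suppress=True)
S,T=pickle.load(open("c0.pkl","rb"))
f=lambda x,y,z:onz(S,328+x/9-.45,143+y/9-.45,z)
def seg(n,a,b): print(n,a,b,"mid",(a+b)/2,"len",np.linalg.norm(a-b),"dir",np.arctan2(*(a-b)[1::-1]))
seg("tab rear",f(155,70,.193),f(432,200,.193))
seg("tab front",f(165,55,.193),f(440,183,.193))
seg("tab/cheek",f(138,314,.032),f(392,437,.032))
seg("dock bot",f(58,397,.0),f(368,555,.0))
seg("groove",f(105,345,.032),f(375,468,.032))
# predicted from centre and yaw
for cx,cy,a in((.4655,-.119,.094),(.461,-.109,.11)):
  e=np.array([np.cos(a),np.sin(a)]);n=np.array([-e[1],e[0]])
  for nm,X,h,z in(("dockrear0",.04,.075,0),("dockrear32",.04,.075,.032),("tabrear@32",.0055,.0625,.032),("tabrear@193",.0055,.0625,.193),("tabfront@193",-.0055,.0625,.193)):
    print(nm,[((proj(S,[*(np.array([cx,cy])+n*X+s*h*e),z])-[328,143]+.45)*9).round() for s in(1,-1)])
E
```

```text
tab rear [ 0.5223 -0.1042  0.193 ] [ 0.4044 -0.1177  0.193 ] mid [ 0.4633 -0.1109  0.193 ] len 0.11875663638692507 dir 0.11401758576386412
tab front [ 0.5237 -0.1125  0.193 ] [ 0.4064 -0.1262  0.193 ] mid [ 0.4651 -0.1193  0.193 ] len 0.11801309873056934 dir 0.1161369012206016
tab/cheek [ 0.5213 -0.1054  0.032 ] [ 0.4031 -0.1197  0.032 ] mid [ 0.4622 -0.1125  0.032 ] len 0.11910616878991617 dir 0.12022637580776879
dock bot [ 0.5347 -0.0693  0.    ] [ 0.3874 -0.0851  0.    ] mid [ 0.4611 -0.0772  0.    ] len 0.14819520822923882 dir 0.10668935652163476
groove [ 0.5228 -0.0842  0.032 ] [ 0.4    -0.1028  0.032 ] mid [ 0.4614 -0.0935  0.032 ] len 0.12419134854010089 dir 0.15087910222006107
dockrear0 [array([ 59., 391.]), array([370., 553.])]
dockrear32 [array([ 61., 347.]), array([378., 512.])]
tabrear@32 [array([130., 303.]), array([392., 438.])]
tabrear@193 [array([150.,  58.]), array([438., 199.])]
tabfront@193 [array([165.,  39.]), array([452., 179.])]
dockrear0 [array([ 53., 414.]), array([368., 574.])]
dockrear32 [array([ 55., 371.]), array([376., 533.])]
tabrear@32 [array([123., 326.]), array([389., 458.])]
tabrear@193 [array([143.,  82.]), array([435., 220.])]
tabfront@193 [array([157.,  63.]), array([448., 200.])]
```

```bash
python3 -m creep '[[[0,3,3,3.6,0,0,-0.7],[0,6.7,8.3,3.6,0,0,-2],[0,6.7,8.3,3.6,0,0,-2],[0,6.7,8.3,3.6,0,0,-2],[0,6.7,8.3,3.6,0,0,-2],[0,6.7,8.3,3.6,0,0,-2],[0,10.7,18.3,3.6,0,0,-4.15],[0,10.7,18.3,3.6,0,0,-4.15],[0,10.7,18.3,3.6,0,0,-4.15],[0,10.7,18.3,3.6,0,0,-4.15]]]' 40
```

```text
clock: 1.1
tool_pos: [0.471, -0.2195, 0.3211]
ee_rot: [3.141, 0.0, -0.216]
force: [0.8, 0.3, 0.5]
gripper_width: -0.0002
grip_force: 0.0
```

```bash
python3 -m creep '[[[0,1.2,6.8,0,0,0,0],[0,1.2,6.8,0,0,0,0],[0,1.2,6.8,0,0,0,0],[0,1.2,6.8,0,0,0,0],[0,-1.3,19.2,-2.8,0,0,0],[0,-1.3,19.2,-2.8,0,0,0],[0,-1.3,19.2,-2.8,0,0,0],[0,-1.3,19.2,-2.8,0,0,0],[0,-1.3,19.2,-2.8,0,0,0],[0,-1.3,19.2,-2.8,0,0,0]]]'
```

```text
clock: 2.1
tool_pos: [0.4422, 0.2373, 0.256]
ee_rot: [3.141, -0.0, -0.215]
force: [0.6, -0.4, 0.5]
gripper_width: -0.0
grip_force: 0.0
```

```bash
python3 -m creep '[[[0,0,0,0,0,0,0],[0,0,0,0,0,0,0]]]'
```

```text
clock: 2.3
tool_pos: [0.4422, 0.2364, 0.2559]
ee_rot: [3.141, 0.001, -0.212]
force: [0.8, -0.5, 0.6]
gripper_width: 0.0001
grip_force: 0.0
```

```bash
python3 -m creep '[[[0,-0.17,0.96,0,-0.8,0.17,0],[0,-0.17,0.96,0,-1.6,0.35,0],[0,-0.17,0.96,0,-2.44,0.53,0],[0,-0.17,0.96,-2,-2.44,0.53,0],[0,-0.17,0.96,-3.6,-2.44,0.53,0],[0,-0.17,0.96,-3.6,-2.44,0.53,0],[0,-0.17,0.96,-3.6,-2.44,0.53,0]]]'; python3 - <<'E'
from h import *
S=snap("scene");save(S,"s3.png",(235,155,355,275),5)
E
```

```text
clock: 3.0
tool_pos: [0.4394, 0.2585, 0.1673]
ee_rot: [2.792, -0.0, -0.216]
force: [0.4, 0.0, 0.0]
gripper_width: 0.0001
grip_force: 0.0
```

View pics/s3.png

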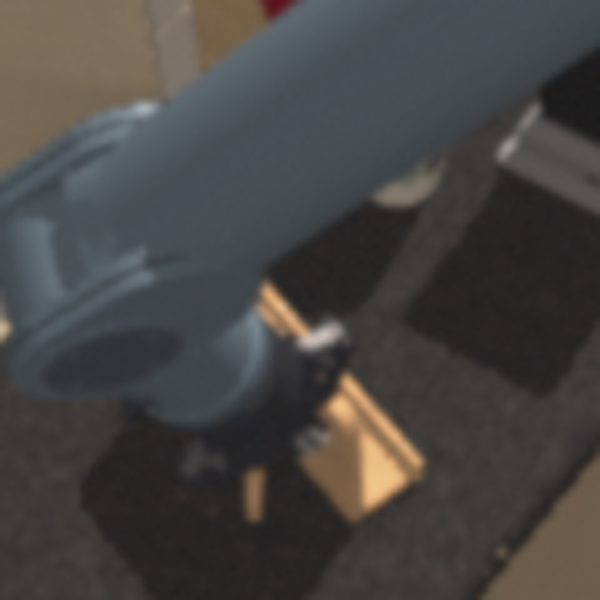

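The crop shows the shut fingers at (320,435), between the panel (340,440) and the leg's end (255,515), so I can lower them.

```bash
python3 -m creep '[[[0,0,0.1,-1.5,0,0,0],[0,0,0.1,-3,0,0,0],[0,0,0.1,-4.3,0,0,0],[0,0,0.1,-4.3,0,0,0]]]'; python3 -m creep '[[[0,0.4,0.2,0,0,0,0],[0,0.8,0.4,0,0,0,0],[0,1.2,0.55,0,0,0,0],[0,1.6,0.7,0,0,0,0],[0,2.0,0.8,0,0,0,0],[0,2.3,0.9,0,0,0,0],[0,2.3,0.9,0,0,0,0]]]'
```

```text
clock: 3.45
tool_pos: [0.438, 0.2613, 0.0581]
ee_rot: [2.791, 0.002, -0.215]
force: [-0.6, -1.1, -0.4]
gripper_width: 0.0001
grip_force: 0.0
clock: 4.15
tool_pos: [0.4977, 0.2846, 0.0592]
ee_rot: [2.793, -0.001, -0.216]
force: [-0.2, 0.2, -0.3]
gripper_width: 0.0001
grip_force: 0.0
```

```bash
python3 -m creep '[[[0,0.2,-0.04,0,0,0,0],[0,0.4,-0.09,0,0,0,0],[0,0.55,-0.12,0,0,0,0],[0,0.55,-0.12,0,0,0,0]]]';for i in 1; do python3 -m creep '[[[0,0.05,-0.01,0,0,0,0],[0,0.1,-0.02,0,0,0,0]]]'|grep -E "pos|force"; python3 -m creep '[[[0,0.05,-0.01,0,0,0,0],[0,0.1,-0.02,0,0,0,0]]]'|grep -E "pos|force"; done; python3 - <<'E'
from h import *
S=snap("scene");save(S,"s4.png",(235,155,355,275),5)
E
```

```text
clock: 4.55
tool_pos: [0.5106, 0.2812, 0.059]
ee_rot: [2.793, -0.001, -0.215]
force: [0.5, 0.4, -0.7]
gripper_width: 0.0002
grip_force: 0.0
tool_pos: [0.5123, 0.2813, 0.0589]
force: [-0.4, -0.1, 0.2]
grip_force: 0.2
tool_pos: [0.515, 0.2808, 0.059]
force: [-0.1, 0.6, -0.1]
grip_force: 0.2
```

View pics/s4.png

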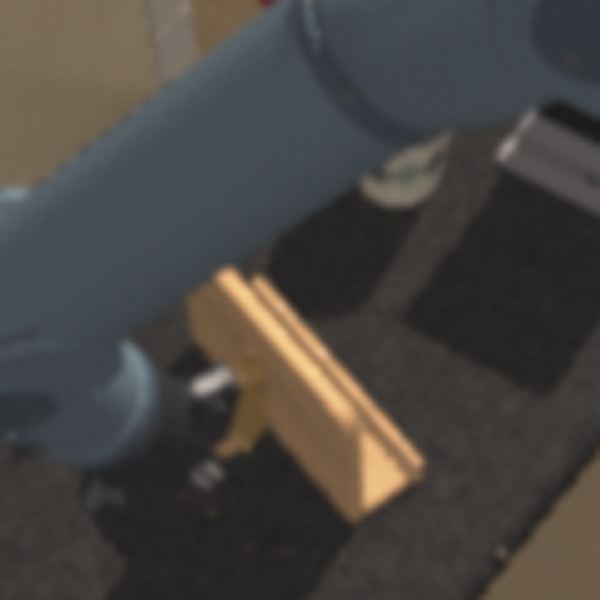

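The leg has swung most of the way out: its end is at (230,445) and the stand hasn't moved. I'll keep creeping and watch the force.

```bash
python3 -m creep '[[[0,0.05,-0.01,0,0,0,0],[0,0.1,-0.02,0,0,0,0],[0,0.1,-0.02,0,0,0,0]]]'|grep -E "pos|force:";python3 -m creep '[[[0,0.05,-0.01,0,0,0,0],[0,0.1,-0.02,0,0,0,0],[0,0.1,-0.02,0,0,0,0]]]'|grep -E "pos|force:";python3 -m creep '[[[0,0.05,-0.01,0,0,0,0],[0,0.1,-0.02,0,0,0,0],[0,0.1,-0.02,0,0,0,0]]]'|grep -E "pos|force:"
```

```text
tool_pos: [0.5177, 0.2801, 0.059]
force: [0.3, -0.2, 0.4]
grip_force: 0.1
tool_pos: [0.5202, 0.2796, 0.059]
force: [0.6, 0.5, -0.1]
grip_force: 0.0
tool_pos: [0.5227, 0.2791, 0.059]
force: [-1.1, -0.6, 0.6]
grip_force: 0.0
```

```bash
python3 -m creep '[[[0,0.05,-0.01,0,0,0,0],[0,0.1,-0.02,0,0,0,0],[0,0.1,-0.02,0,0,0,0]]]'|grep -E "pos|force:"; python3 - <<'E'
from h import *
S=snap("scene");save(S,"s5.png",(255,185,335,265),7)
E
```

```text
tool_pos: [0.5252, 0.2786, 0.059]
force: [-0.1, -0.5, 0.3]
grip_force: 0.0
```

View pics/s5.png

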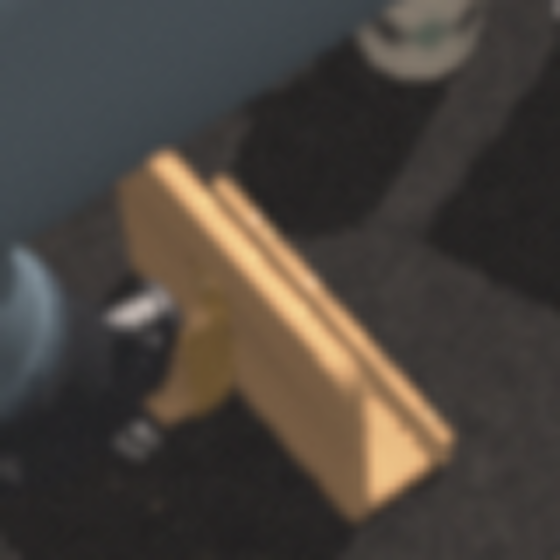

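```bash
python3 - <<'E'
from h import *
import pickle
np.set_printoptions(precision=4,suppress=True)
A,_=pickle.load(open("c0.pkl","rb"));B=snap("scene");pickle.dump(B,open("c1.pkl","wb"))
a=A["image"].astype(int);b=B["image"].astype(int)
for v in range(205,245,5):
  print(v,"A",a[v,268:322,0]); print(v,"B",b[v,268:322,0])
E
```

```text
205 A [ 42  54  84 119 142 176 218 235 238 220 165 101  68  62  62  63  61  59
  59  63  61  50  42  40  40  39  37  37  39  39  42  43  40  40  42  41
  41  39  39  39  39  40  38  39  41  43  50  57  60  61  62  62  62  62]
205 B [66 65 65 65 63 63 63 62 62 65 71 70 62 59 60 58 58 58 57 61 58 48 40 39
 39 36 35 36 38 39 41 41 40 39 39 39 38 36 36 38 40 38 37 39 39 41 47 54
 58 60 60 60 59 59]
210 A [ 61  62  66  87 110 118 120 121 129 157 205 233 240 235 199 129  86 111
 145 126  85  51  41  40  42  42  41  41  40  42  40  39  38  40  40  39
  39  38  38  40  39  41  41  52  62  65  66  67  66  66  66  62  57  48]
210 B [ 60  60  60  64  79  95 107 113 122 151 197 228 236 231 192 124  83 107
 140 121  82  49  38  40  40  39  40  39  39  40  38  38  36  38  39  37
  37  37  38  39  38  38  41  50  59  63  63  64  65  64  63  60  55  45]
215 A [ 61  62  65  72  92 112 116 116 115 117 121 122 126 145 188 227 240 240
 224 184 180 214 222 188 112  54  41  41  41  39  39  41  41  41  40  41
  40  40  43  48  55  63  65  67  68  65  64  62  58  48  40  40  40  42]
215 B [ 59  60  62  70  
[... 1761 characters left out ...]
4  64  61  61  62  62]
235 B [ 50  49  47  38  36  37  40  41  42  41  43  63  90 102 104 105 105 105
 103 105 111 114 113 112 110 109 113 116 117 119 127 157 205 232 237 231
 210 172 179 206 198 144  88  65  61  59  57  60  62  61  60  58  59  59]
240 A [ 41  41  40  41  41  41  40  37  38  38  38  40  41  41  47  76 116 140
 138 108  91 100 114 121 122 122 119 118 116 116 118 121 122 123 132 151
 167 167 170 177 160 148 168 210 222 189 124  76  66  67  66  65  65  64]
240 B [ 42  42  41  39  37  39  39  39  45  59  86 107 111 109 107 106 105 105
 101  90  80  94 109 116 117 117 115 113 112 112 113 115 117 118 125 145
 160 160 163 171 153 143 162 203 217 182 121  74  64  64  64  63  63  61]
```

```bash
cat > leg.py <<'E'
from h import *
import sys
c=snap("scene");O=np.array([.5175,.2115]);X=np.array([.213,.977]);Y=np.array([-.977,.213])
def P(a,r,z,o=0): return [*(O+.008*X+r*(np.sin(a)*X+np.cos(a)*Y)+o*(np.sin(a)*Y-np.cos(a)*X)),z]
for a in (1.1,1.2,1.3,1.4,1.5,1.57):
  print(a,*[proj(c,P(a,.087,z,o)).round(1) for z in(.072,.045) for o in(.0045,-.0045)])
b=c["image"].astype(int)
for v in range(236,252,1): print(v,b[v,268:296,0])
save(c,"leg.png",(255,185,335,265),7)
E
python3 leg.py
```

```text
1.1 [276.3 255.3] [273.8 254.3] [277.  258.8] [274.6 257.8]
1.2 [273.9 254.4] [271.6 253.1] [274.6 257.8] [272.3 256.6]
1.3 [271.7 253.2] [269.5 251.7] [272.4 256.7] [270.3 255.2]
1.4 [269.6 251.8] [267.6 250.1] [270.3 255.3] [268.4 253.7]
1.5 [267.6 250.2] [265.9 248.4] [268.5 253.7] [266.7 252. ]
1.57 [266.4 249. ] [264.8 247.1] [267.2 252.5] [265.7 250.7]
236 [ 49  49  46  39  37  37  41  45  41  40  45  68  93 101 104 104 105 104
 104 106 111 115 115 114 111 110 110 113]
237 [ 47  48  46  39  37  39  40  42  40  38  50  76  99 102 103 104 104 105
 105 107 109 115 117 115 114 111 111 111]
238 [ 45  47  46  40  37  38  39  41  38  40  56  85 104 106 104 104 105 105
 106 107 106 113 117 116 115 113 112 110]
239 [ 43  46  45  40  37  39  40  39  38  46  70  97 108 107 106 105 105 105
 107 105  98 108 115 117 117 116 114 111]
240 [ 42  43  42  39  38  38  39  40  45  60  86 107 111 110 106 105 106 105
 102  90  79  94 109 116 118 116 115 114]
241 [ 39  40  38  39  38  39  39  50  69  87 104 114 115 114 111 106 104 101
  90  71  56  71  96 112 117 117 117 115]
242 [ 38  36  36  36  38 
[... 324 characters left out ...]
15 117]
245 [ 35  36  36  39  43  54  73  80  63  67  81  78  63  52  46  44  43  40
  37  38  39  40  40  44  61  85 106 115]
246 [ 34  34  36  43  53  67  92 103  79  59  54  49  43  40  39  39  41  41
  38  39  39  39  37  39  43  61  87 108]
247 [36 37 40 55 70 72 82 92 85 66 47 41 39 39 41 39 39 40 37 38 37 37 37 36
 38 46 66 94]
248 [36 38 42 59 77 81 76 73 71 60 45 38 39 38 42 41 39 38 38 37 36 37 35 34
 37 39 49 74]
249 [37 37 39 47 64 76 78 70 55 46 41 38 39 37 40 40 38 38 38 37 37 36 36 36
 37 38 40 55]
250 [37 37 37 39 44 53 61 57 45 39 38 38 37 36 38 38 40 39 37 36 37 37 37 36
 39 39 38 42]
251 [39 38 37 39 39 41 44 45 39 39 38 38 36 36 37 37 39 38 37 36 37 37 37 39
 39 41 39 38]
```

```bash
cat >> leg.py <<'E'
print("lower edge")
for a in (1.0,1.2,1.3,1.4,1.5,1.57,1.65):
  print(a,*[proj(c,P(a,r,.014+.031*r/.086,.0045)).round(1) for r in(.02,.04,.05,.06,.07,.08)])
E
python3 leg.py|sed -n '/lower/,$p'
```

```text
lower edge
1.0 [286.9 245.3] [284.7 249.4] [283.6 251.5] [282.5 253.6] [281.4 255.8] [280.3 257.9]
1.2 [285.7 245.1] [282.5 248.8] [280.8 250.7] [279.2 252.6] [277.5 254.5] [275.8 256.4]
1.3 [285.1 244.9] [281.4 248.3] [279.5 250. ] [277.6 251.8] [275.7 253.6] [273.8 255.4]
1.4 [284.6 244.7] [280.4 247.8] [278.3 249.3] [276.2 250.9] [274.  252.5] [271.9 254.1]
1.5 [284.1 244.4] [279.5 247.1] [277.2 248.5] [274.9 249.9] [272.5 251.3] [270.1 252.7]
1.57 [283.8 244.2] [278.9 246.6] [276.5 247.8] [274.  249.1] [271.5 250.3] [269.  251.6]
1.65 [283.4 243.9] [278.3 246. ] [275.7 247. ] [273.1 248.1] [270.5 249.2] [267.9 250.3]
```

```bash
cat > mv.py <<'E'
from h import *
import pickle
A=pickle.load(open("c1.pkl","rb"))["image"].astype(np.float32).mean(2);c=snap("scene");b=c["image"].astype(np.float32).mean(2)
for n,(y0,y1,x0,x1) in {"left":(208,222,284,300),"right":(228,250,298,322),"leg":(236,247,274,290)}.items():
  print(n,np.round(cv2.phaseCorrelate(A[y0:y1,x0:x1].copy(),b[y0:y1,x0:x1].copy())[0],2),end=" ")
print()
E
python3 mv.py; python3 -m creep '[[[0,0.05,-0.01,0,0,0,0],[0,0.1,-0.02,0,0,0,0],[0,0.1,-0.02,0,0,0,0]]]'|grep -E "pos|force:";python3 mv.py;python3 -m creep '[[[0,0.05,-0.01,0,0,0,0],[0,0.1,-0.02,0,0,0,0],[0,0.1,-0.02,0,0,0,0]]]'|grep -E "pos|force:";python3 mv.py
```

```text
left [0.06 0.43] right [0. 0.] leg [-0.07 -0.15] 
tool_pos: [0.527, 0.2785, 0.0589]
force: [-2.3, -0.1, 1.1]
grip_force: 1.3
left [-0.02  0.31] right [-0.22  0.  ] leg [-0.09 -0.06] 
tool_pos: [0.5303, 0.2778, 0.059]
force: [-2.1, 0.2, 0.2]
grip_force: 1.0
left [0.34 0.68] right [-0.63 -0.06] leg [-0.62 -0.69]
```

```bash
python3 -m creep '[[[0,-0.3,0.06,0,0,0,0],[0,-0.7,0.15,0,0,0,0],[0,-0.7,0.15,1.5,0,0,0],[0,-0.7,0.15,3.5,0,0,0],[0,-0.7,0.15,5.5,0,0,0],[0.4,-0.7,-1,7.5,0.8,-0.17,0],[0.4,-0.7,-3,9,1.6,-0.35,0],[0.4,-1,-5,10,2.44,-0.53,0],[0.4,-2,-7,10,2.44,-0.53,0],[0.4,-3,-9,10,2.44,-0.53,0]]]' 30; python3 leg.py; python3 - <<'E'
from h import *
import pickle
c=snap("scene");pickle.dump(c,open("c2.pkl","wb"))
E
```

```text
clock: 8.15
tool_pos: [0.4685, 0.0805, 0.3087]
ee_rot: [-3.14, -0.003, -0.217]
force: [0.7, -0.3, 0.5]
gripper_width: 0.0341
grip_force: 0.0
1.1 [276.3 255.3] [273.8 254.3] [277.  258.8] [274.6 257.8]
1.2 [273.9 254.4] [271.6 253.1] [274.6 257.8] [272.3 256.6]
1.3 [271.7 253.2] [269.5 251.7] [272.4 256.7] [270.3 255.2]
1.4 [269.6 251.8] [267.6 250.1] [270.3 255.3] [268.4 253.7]
1.5 [267.6 250.2] [265.9 248.4] [268.5 253.7] [266.7 252. ]
1.57 [266.4 249. ] [264.8 247.1] [267.2 252.5] [265.7 250.7]
236 [ 41  44  58  86 120 140 139 138 135 128 122 117 114 112 110 110 110 110
 108 106 114 119 119 117 115 114 117 121]
237 [ 45  63  99 140 169 173 150 135 129 124 121 118 113 112 110 109 110 110
 107 106 115 120 120 119 117 115 115 119]
238 [ 65 104 152 184 189 173 144 130 126 125 122 118 113 112 110 110 111 110
 108 105 111 119 121 121 120 117 116 116]
239 [110 154 186 192 175 149 131 128 128 126 123 120 115 112 110 111 111 110
 106  96  96 112 120 122 121 119 117 116]
240 [159 186 189 172 147 131 127 129 128 126 124 122 120 116 111 111 110 107
  95  76  74  98 115 122 121 120 119 116]
241
[... 1122 characters left out ...]
 41 42 41 39 40 41 39 39 38 38 40 40 40 38 37 37 38 40 39
 41 42 42 43]
lower edge
1.0 [286.9 245.3] [284.7 249.4] [283.6 251.5] [282.5 253.6] [281.4 255.8] [280.3 257.9]
1.2 [285.7 245.1] [282.5 248.8] [280.8 250.7] [279.2 252.6] [277.5 254.5] [275.8 256.4]
1.3 [285.1 244.9] [281.4 248.3] [279.5 250. ] [277.6 251.8] [275.7 253.6] [273.8 255.4]
1.4 [284.6 244.7] [280.4 247.8] [278.3 249.3] [276.2 250.9] [274.  252.5] [271.9 254.1]
1.5 [284.1 244.4] [279.5 247.1] [277.2 248.5] [274.9 249.9] [272.5 251.3] [270.1 252.7]
1.57 [283.8 244.2] [278.9 246.6] [276.5 247.8] [274.  249.1] [271.5 250.3] [269.  251.6]
1.65 [283.4 243.9] [278.3 246. ] [275.7 247. ] [273.1 248.1] [270.5 249.2] [267.9 250.3]
```

View pics/leg.png

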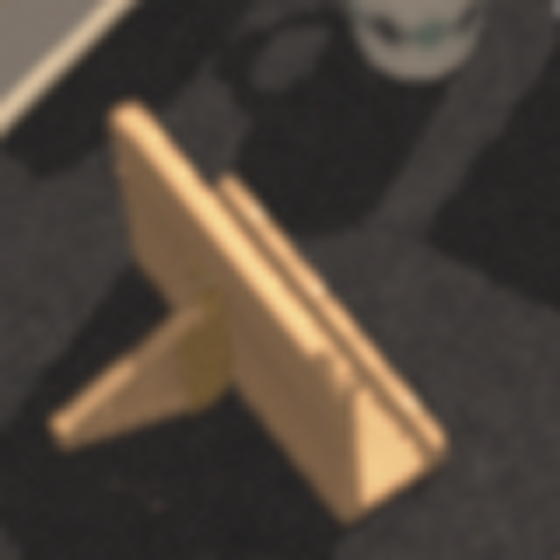

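Picture 8 shows the leg fully out, with its free end at (62,430) in the crop. The upright panel's top edge runs from (125,108) to (345,375). Next I check how much the stand shifted.

```bash
python3 - <<'E'
from h import *
import pickle
np.set_printoptions(precision=4,suppress=True)
A,_=pickle.load(open("c0.pkl","rb"));B=pickle.load(open("c2.pkl","rb"))
def edge(c,lo,hi):
  g=c["image"][...,0].astype(float);L=[];F=[]
  for v in range(lo,hi):
    r=g[v]; u=next(k for k in range(268,320) if r[k]<190<=r[k+1]); L.append((u+(190-r[u])/(r[u+1]-r[u]),v))
  P=np.array([onz(c,u,v,.145)[:2] for u,v in L]); d=np.linalg.svd(P-P.mean(0))[2][0]; d*=-np.sign(d[0])
  return P[0],P[-1],np.arctan2(d[1],d[0])
for c in(A,B): print(edge(c,206,230))
a,b=[c["image"].astype(np.float32).mean(2) for c in(A,B)]
for n,(y0,y1,x0,x1) in {"left":(198,214,266,290),"ledgeR":(238,262,304,326)}.items():
  print(n,cv2.phaseCorrelate(a[y0:y1,x0:x1].copy(),b[y0:y1,x0:x1].copy())[0],[onz(A,(x0+x1)/2,(y0+y1)/2,.1)])
g=b
for v in range(196,206): print(v,B["image"][v,266:284,0],A["image"][v,266:284,0])
E
```

```text
(array([0.5876, 0.1947]), array([0.4811, 0.2202]), np.float64(2.907645879790603))
(array([0.5854, 0.193 ]), array([0.4829, 0.2217]), np.float64(2.8688951285633615))
left (0.5914525105663113, -0.2146946462881214) [array([0.5989, 0.1685, 0.1   ])]
ledgeR (-0.786316322716555, -0.09241087748502075) [array([0.3973, 0.2203, 0.1   ])]
196 [39 40 41 41 40 41 41 40 39 40 41 39 40 41 40 42 49 58] [40 41 38 39 40 42 40 39 40 40 40 40 41 40 40 41 50 57]
197 [39 41 39 40 40 40 41 40 41 40 40 40 40 42 43 51 58 61] [40 40 40 40 41 39 40 39 37 39 39 39 40 40 44 51 56 60]
198 [40 41 40 40 40 43 46 52 51 44 40 41 41 44 52 59 62 64] [39 41 40 39 39 40 42 41 39 38 39 40 39 44 51 58 61 63]
199 [ 41  42  42  41  46  62  86 102  99  70  46  43  43  48  58  61  63  64] [40 41 41 40 40 46 55 58 50 41 40 41 43 49 58 60 62 65]
200 [ 42  43  42  45  67 112 158 181 173 126  76  52  52  57  63  62  63  64] [ 42  43  42  43  52  79 107 117  96  66  48  47  51  57  63  63  63  65]
201 [ 43  43  42  49  90 155 214 231 227 195 135  81  64  66  66  63  63  65] [ 42  42  42  51  86 138 181 194 171 126  78  58  61  65  65  63  63  65]
202 [ 44  43  42  51  90 153 211 234 239 232 200 129  76  66  65  63  63  65] [ 44  43  43  63 114 182 226 234 229 196 130  79  65  66  65  63  62  64]
203 [ 41  43  41  49  79 124 171 215 234 239 233 192 117  72  63  61  62  62] [ 42  42  42  62 111 175 223 237 239 232 194 119  72  63  62  62  61  62]
204 [ 43  40  40  45  68 102 135 172 214 235 241 232 177 102  67  63  62  61] [ 41  41  40  57  95 140 184 220 235 240 231 174 105  70  63  63  62  61]
205 [ 41  40  40  47  68  96 120 138 174 220 238 239 221 153  91  67  63  62] [ 40  41  42  54  84 119 142 176 218 235 238 220 165 101  68  62  62  63]
```

```bash
python3 -m creep '[[[0.4,1,2.5,0,0,0,-0.2],[0.4,1.9,5,-1,0,0,-0.37],[0.4,1.9,5,-3,0,0,-0.37],[0.4,1.9,5,-4.35,0,0,-0.37],[0.4,1.9,5,-4.35,0,0,-0.37],[0.4,1.9,5,-4.35,0,0,-0.37],[0.4,1.9,5,-4.35,0,0,-0.37]]]'
```

```text
clock: 8.95
tool_pos: [0.5178, 0.2081, 0.2007]
ee_rot: [-3.14, -0.003, -0.267]
force: [0.1, -0.1, 1.1]
gripper_width: 0.0345
grip_force: 0.0
```

```bash
python3 -m creep '[[[0.4,-0.05,-0.08,-1,0,0,0],[0.4,-0.05,-0.08,-2,0,0,0],[0.4,-0.05,-0.08,-3,0,0,0],[0.4,-0.05,-0.08,-3.25,0,0,0],[0.4,-0.05,-0.08,-3.25,0,0,0]]]'; python3 -m creep '[[[0.25,0,0,0,0,0,0],[0.2,0,0,0,0,0,0],[0.15,0,0,0,0,0,0],[0.1,0,0,0,0,0,0],[0.05,0,0,0,0,0,0]]]' 20
```

```text
clock: 9.45
tool_pos: [0.516, 0.206, 0.1184]
ee_rot: [-3.141, -0.001, -0.267]
force: [0.7, 0.7, 0.2]
gripper_width: 0.0343
grip_force: 0.0
clock: 9.95
tool_pos: [0.5163, 0.2071, 0.1184]
ee_rot: [-3.14, -0.002, -0.266]
force: [-1.1, 1.0, 7.2]
gripper_width: 0.0115
grip_force: 22.2
```

```bash
python3 -m creep '[[[0.05,0.07,0.25,0,-0.385,0.105,0],[0.05,0.14,0.51,0,-0.77,0.21,0],[0.05,0.21,0.76,-0.03,-1.16,0.32,0],[0.05,0.28,1.01,-0.06,-1.54,0.42,0]]]'; python3 -m creep '[[[0.05,0,0,0,0,0,0]]]'
```

```text
clock: 10.35
tool_pos: [0.5234, 0.2315, 0.1166]
ee_rot: [2.917, -0.002, -0.267]
force: [2.5, -1.6, 0.2]
gripper_width: 0.0116
grip_force: 21.2
clock: 10.45
tool_pos: [0.5231, 0.2336, 0.1162]
ee_rot: [2.918, -0.001, -0.262]
force: [-1.9, -1.2, 12.2]
gripper_width: 0.0119
grip_force: 24.0
```

```bash
python3 -m creep '[[[0.05,0.07,0.25,0,-0.39,0.11,0],[0.05,0.13,0.5,-0.06,-0.77,0.22,0],[0.05,0.2,0.74,-0.14,-1.16,0.32,0],[0.05,0.2,0.74,-0.14,-1.16,0.32,0]]]'; python3 -m creep '[[[0.05,0.03,0.12,-0.05,-0.19,0.05,0],[0.05,0.06,0.24,-0.1,-0.37,0.1,0],[0.05,0.06,0.24,-0.1,-0.37,0.1,0]]]'
```

```text
clock: 10.85
tool_pos: [0.5263, 0.2509, 0.1109]
ee_rot: [2.748, 0.002, -0.263]
force: [-3.0, -1.6, 2.2]
gripper_width: 0.0114
grip_force: 22.6
clock: 11.15
tool_pos: [0.5284, 0.256, 0.109]
ee_rot: [2.695, 0.001, -0.266]
force: [-1.4, -1.4, -3.4]
gripper_width: 0.0117
grip_force: 20.9
```

```bash
python3 -m creep '[[[0.12,0,0,0,0,0,0],[0.16,0,0,0,0,0,0],[0.2,0,0,0,0,0,0],[0.28,0,0,0,0,0,0],[0.36,0,0,0,0,0,0],[0.4,0,0,0,0,0,0]]]';  python3 -m creep '[[[0.4,0.07,0.25,0.54,0,0,0],[0.4,0.14,0.5,1.1,0,0,0],[0.4,0.28,1,2.2,0,0,0],[0.4,0.28,1,4,0,0,0],[0.4,0.28,1,6,0,0,0],[0.4,0.28,-1,7,1.03,-0.29,0],[0.4,0,-3,7,2.07,-0.57,0],[0.4,0,-5,7,3.3,-0.9,0],[0.4,0,-7,7,3.35,-0.95,0.6],[0.4,0,-9,7,3.35,-0.95,1.5]]]'
```

```text
clock: 11.75
tool_pos: [0.529, 0.2561, 0.1099]
ee_rot: [2.698, 0.0, -0.266]
force: [-0.4, 1.0, 0.1]
gripper_width: 0.0341
grip_force: 0.0
clock: 12.75
tool_pos: [0.5285, 0.0327, 0.2866]
ee_rot: [-3.103, -0.058, -0.066]
force: [1.2, 0.2, -0.5]
gripper_width: 0.0342
grip_force: 0.0
```

```bash
python3 -m creep '[[[0.4,-0.3,-2,0,0,0,0.5],[0.4,-0.3,-3,0,0,0,1],[0.4,-0.3,-3,0,0,0,1]]]'; python3 - <<'E'
from h import *
import pickle
np.set_printoptions(precision=4,suppress=True)
c=snap("scene");pickle.dump(c,open("c3.pkl","wb"))
save(c,"s9.png",(245,145,365,265),5)
O=np.array([.5175,.2120]);X=np.array([.265,.964]);Y=np.array([-.964,.265]);t=.45
def W(x,y,z): 
  a=x*np.cos(t)+z*np.sin(t); return [*(O+a*X+y*Y),-x*np.sin(t)+z*np.cos(t)]
for n,p in {"topL rear":(0,-.095,.145),"topR rear":(0,.095,.145),"topR front":(-.012,.095,.145),"topL front":(-.012,-.095,.145),"lipR":(-.061,.095,.021),"lipL":(-.061,-.095,.021),"botR rear":(0,.095,0)}.items(): print(n,(proj(c,W(*p))-[245,145]+.45)*5)
E
```

```text
clock: 13.05
tool_pos: [0.5213, -0.0434, 0.286]
ee_rot: [-3.105, -0.056, 0.068]
force: [-0.3, 0.3, 0.8]
gripper_width: 0.0343
grip_force: 0.0
topL rear [ 53.7798 342.1129]
topR rear [216.7531 554.3292]
topR front [230.6692 541.2289]
topL front [ 66.7589 329.6464]
lipR [358.6323 519.747 ]
lipL [199.4503 324.5549]
botR rear [304.759  585.3196]
```

View pics/s9.png

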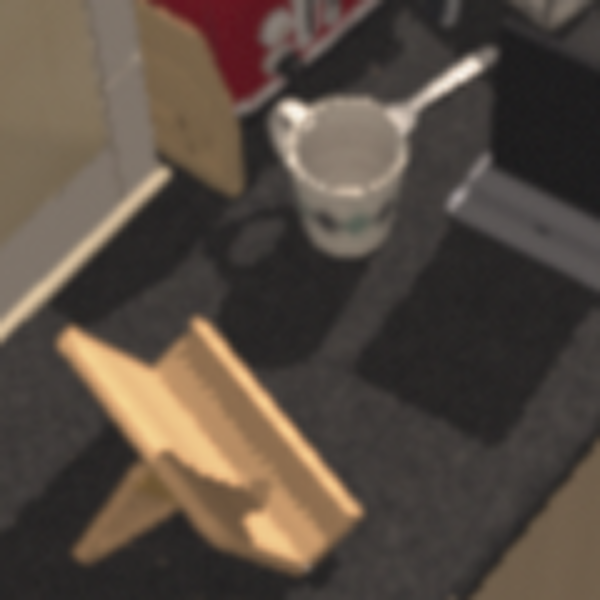

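The stand now rests on its leg: lip from (198,320) to (360,515), panel top-left corner at (62,335), leg end at (85,555). That matches the prediction to within about 4 crop pixels.

```bash
python3 - <<'E'
from h import *
import pickle
np.set_printoptions(precision=4,suppress=True)
c=pickle.load(open("c3.pkl","rb"))
O=np.array([.5175,.2120]);X=np.array([.265,.964]);Y=np.array([-.964,.265])
g=c["image"][...,0].astype(float)
L=[]
for v in range(214,246,2):
  r=g[v]; k=[u for u in range(275,325) if r[u]>=120>r[u+1]]; u=k[-1]; L.append((u+(r[u]-120)/(r[u]-r[u+1]),v))
P=np.array([onz(c,u,v,.0456)[:2] for u,v in L]);print(P[::5]);
d=np.linalg.svd(P-P.mean(0))[2][0];d*=-np.sign(d[0]);print("lip dir",np.arctan2(d[1],d[0]),"resid",np.abs((P-P.mean(0))@np.array([-d[1],d[0]])).max())
print("lip x' (expect -45.6)",((P-O)@X)*1e3)
f=lambda x,y,z:onz(c,245+x/5-.45,145+y/5-.45,z)[:2]
for p in((360,516),(198,320)): print("y end",(f(*p,.0456)-O)@Y,(f(*p,.0456)-O)@X)
for p in((58,341),(216,548)): print("top y end",(f(*p,.1305)-O)@Y,(f(*p,.1305)-O)@X,"exp .063")
E
```

```text
[[0.5676 0.1435]
 [0.5186 0.1562]
 [0.4717 0.1691]
 [0.4267 0.182 ]]
lip dir 2.87469152412965 resid 0.00046586170066207104
lip x' (expect -45.6) [-52.7184 -52.5965 -53.1748 -53.1777 -53.2158 -53.5395 -52.8694 -53.2914
 -53.2018 -52.989  -53.5342 -53.1189 -52.9628 -53.26   -53.0153 -53.0301]
y end 0.09333346488275103 -0.04810761353682206
y end -0.09860845504901888 -0.04701670065663914
top y end -0.09406085621459681 0.06034161068746124 exp .063
top y end 0.09110673155822734 0.060979292146719724 exp .063
```

```bash
cat > turn.py <<'E'
import sys,numpy as np
from scipy.spatial.transform import Rotation as R
from rig import manip
s=manip.state();a=[float(x) for x in sys.argv[1:]]
print("shift",np.round((np.array(a[:3])-s["tool_pos"])/.025,2),"turn",np.round(np.degrees((R.from_euler("xyz",a[3:])*R.from_euler("xyz",s["ee_rot"]).inv()).as_rotvec())/8,2))
E
python3 turn.py .464 -.116 .25 3.1416 0 .112
```

```text
shift [-2.3  -3.03 -1.43] turn [-0.31  0.37  0.3 ]
```

```bash
python3 -m creep '[[[0.5,-1,-1.5,-0.5,-0.15,0.18,0.15],[0.5,-2.3,-3.03,-1,-0.31,0.37,0.3],[0.5,-2.3,-3.03,-1.43,-0.31,0.37,0.3],[0.5,-2.3,-3.03,-1.43,-0.31,0.37,0.3],[0.5,-2.3,-3.03,-1.43,-0.31,0.37,0.3]]]'; python3 turn.py .464 -.116 .161 3.1416 0 .112
```

```text
clock: 13.6
tool_pos: [0.465, -0.112, 0.2495]
ee_rot: [-3.141, 0.0, 0.119]
force: [0.9, 0.3, -0.1]
gripper_width: 0.0428
grip_force: 0.0
shift [-0.04 -0.16 -3.54] turn [-0.   -0.   -0.05]
```

```bash
python3 -m creep '[[[0.5,-0.04,-0.16,0,0,0,-0.05],[0.5,-0.04,-0.16,-1,0,0,-0.05],[0.5,-0.04,-0.16,-2,0,0,-0.05],[0.5,-0.04,-0.16,-3,0,0,-0.05],[0.5,-0.04,-0.16,-3.54,0,0,-0.05],[0.5,-0.04,-0.16,-3.54,0,0,-0.05]]]';python3 -m creep '[[[0.35,0,0,0,0,0,0],[0.27,0,0,0,0,0,0],[0.22,0,0,0,0,0,0],[0.17,0,0,0,0,0,0],[0.12,0,0,0,0,0,0],[0.06,0,0,0,0,0,0],[0.04,0,0,0,0,0,0]]]' 35
```

```text
clock: 14.2
tool_pos: [0.4623, -0.1171, 0.1592]
ee_rot: [-3.141, 0.004, 0.111]
force: [-0.6, 0.3, -0.1]
gripper_width: 0.0426
grip_force: 0.0
clock: 14.9
tool_pos: [0.4632, -0.1182, 0.161]
ee_rot: [3.141, 0.0, 0.109]
force: [-1.7, -0.1, 6.1]
gripper_width: 0.0102
grip_force: 34.8
```

```bash
python3 -m creep '[[[0.04,0,0,0.3,0,0,0],[0.04,0,0,0.7,0,0,0],[0.04,0,0,1.2,0,0,0],[0.04,0,0,2,0,0,0],[0.04,0,0,3,0,0,0],[0.04,0,0,4.2,0,0,0],[0.04,0,0,5.4,0,0,0],[0.04,0,0,6,0,0,0],[0.04,0,0,6,0,0,0]]]'; python3 - <<'E'
import numpy as np
O=np.array([.5187,.2091]);X=np.array([.265,.964]);Y=np.array([-.964,.265]);t=.45
def W(x,y,z): return np.r_[O+(x*np.cos(t)+z*np.sin(t))*X+y*Y,-x*np.sin(t)+z*np.cos(t)]
# tcp at stand-frame z: tablet bottom b -> tcp = b+.185-.032(193-161mm)
for b in (.10,.05,.025,.012):
  for x in(-.030,-.0175): print(b,x,W(x,0,b+.153).round(4))
from scipy.spatial.transform import Rotation as R
r=R.from_rotvec(.45*np.r_[Y,0])*R.from_euler("xyz",[np.pi,0,-.267]);print(r.as_euler("xyz"))
E
```

```text
clock: 15.8
tool_pos: [0.4641, -0.1182, 0.3133]
ee_rot: [3.14, -0.004, 0.11]
force: [-0.1, 0.7, -3.5]
gripper_width: 0.0105
grip_force: 34.3
0.1 -0.03 [0.5407 0.2891 0.2409]
0.1 -0.0175 [0.5437 0.3    0.2354]
0.05 -0.03 [0.5349 0.2682 0.1958]
0.05 -0.0175 [0.5379 0.279  0.1904]
0.025 -0.03 [0.5321 0.2577 0.1733]
0.025 -0.0175 [0.535  0.2685 0.1679]
0.012 -0.03 [0.5306 0.2522 0.1616]
0.012 -0.0175 [0.5335 0.2631 0.1562]
[ 2.69170076e+00  5.52181633e-04 -2.67126349e-01]
```

```bash
python3 turn.py .52 .15 .35 3.1416 0 -.267; python3 turn.py .5425 .297 .275 2.692 0 -.267
```

```text
shift [ 2.24 10.73  1.47] turn [ 0.01  0.03 -2.7 ]
shift [ 3.14 16.61 -1.53] turn [-3.22  0.28 -2.66]
```

```bash
python3 -m creep '[[[0.04,0,0.4,0.8,0,0,-0.1],[0.04,0,1.4,1.47,0,0,-0.4],[0.04,0.2,2.6,1.47,0,0,-0.7],[0.04,0.5,3.9,1.47,0,0,-1],[0.04,0.8,5.2,1.47,0,0,-1.3],[0.04,1.2,6.5,1.47,0,0,-1.7],[0.04,1.5,7.8,1.47,0,0,-2],[0.04,1.8,9,1.47,0,0,-2.3],[0.04,2.1,10,1.47,0,0,-2.6],[0.04,2.24,10.73,1.47,0,0,-2.7]]]'; python3 -m creep '[[[0.04,0,0,0,0,0,0]]]' >/dev/null; python3 turn.py .5425 .295 .275 2.692 0 -.267
```

```text
clock: 16.8
tool_pos: [0.5182, 0.1523, 0.3458]
ee_rot: [3.141, 0.003, -0.267]
force: [-0.5, -0.7, -2.5]
gripper_width: 0.0104
grip_force: 34.6
shift [ 0.99  5.65 -2.83] turn [-3.12  0.82 -0.02]
```

```bash
python3 -m creep '[[[0.04,0.12,0.7,-0.1,-0.4,0.1,0],[0.04,0.25,1.4,-0.3,-0.8,0.2,0],[0.04,0.37,2.1,-0.6,-1.2,0.31,0],[0.04,0.5,2.8,-1,-1.6,0.42,0],[0.04,0.62,3.5,-1.4,-2,0.52,0],[0.04,0.75,4.2,-1.8,-2.4,0.63,0],[0.04,0.87,4.9,-2.3,-2.8,0.73,0],[0.04,0.99,5.65,-2.83,-3.12,0.82,0],[0.04,0.99,5.65,-2.83,-3.12,0.82,0],[0.04,0.99,5.65,-2.83,-3.12,0.82,0]]]'; python3 turn.py .532 .2577 .1733 2.692 0 -.267; python3 - <<'E'
from h import *
c=snap("scene");save(c,"s10.png",(235,120,355,270),4)
E
```

```text
clock: 17.9
tool_pos: [0.5433, 0.2911, 0.275]
ee_rot: [2.689, -0.002, -0.266]
force: [-0.0, -0.4, -2.4]
gripper_width: 0.0102
grip_force: 35.1
shift [-0.45 -1.34 -4.07] turn [ 0.02  0.01 -0.01]
```

```bash
python3 -m creep '[[[0.04,0.14,0.52,-0.26,0.02,0,0],[0.04,0.07,0.3,-0.8,0.02,0,0],[0.04,0,0.06,-1.4,0.02,0,0],[0.04,-0.1,-0.22,-2,0.02,0,0],[0.04,-0.18,-0.5,-2.6,0.02,0,0],[0.04,-0.27,-0.78,-3.2,0.02,0,0],[0.04,-0.35,-1.05,-3.7,0.02,0,0],[0.04,-0.43,-1.27,-4.1,0.02,0,0],[0.04,-0.43,-1.27,-4.1,0.02,0,0]]]'; cat > sf.py <<'E'
import numpy as np
from rig import manip
O=np.array([.5187,.2091]);X=np.array([.265,.964]);Y=np.array([-.964,.265]);t=.45
s=manip.state();p=np.array(s["tool_pos"]);a=(p[:2]-O)@X
f=np.array(s["force"]);fx=f[:2]@X
print("tab x %.1f y %.1f bottom %.1f mm"%(1e3*(a*np.cos(t)-p[2]*np.sin(t)),1e3*(p[:2]-O)@Y,1e3*(a*np.sin(t)+p[2]*np.cos(t)-.153)),"f x %.1f z %.1f"%(fx*np.cos(t)-f[2]*np.sin(t),fx*np.sin(t)+f[2]*np.cos(t)))
E
python3 sf.py
```

```text
clock: 18.85
tool_pos: [0.5323, 0.2583, 0.1729]
ee_rot: [2.692, -0.001, -0.268]
force: [0.4, -0.6, -3.4]
gripper_width: 0.0103
grip_force: 35.1
tab x -29.3 y -0.0 bottom 24.9 mm f x 1.1 z -3.2
```

```bash
python3 -m creep '[[[0.04,-0.01,-0.04,-0.09,0,0,0],[0.04,-0.02,-0.08,-0.18,0,0,0],[0.04,-0.03,-0.12,-0.27,0,0,0],[0.04,-0.03,-0.12,-0.27,0,0,0]]]'>/dev/null; python3 sf.py; python3 -m creep '[[[0.04,-0.01,-0.03,-0.06,0,0,0],[0.04,-0.01,-0.03,-0.06,0,0,0]]]'>/dev/null; python3 sf.py;python3 -m creep '[[[0.04,-0.01,-0.03,-0.06,0,0,0],[0.04,-0.01,-0.03,-0.06,0,0,0]]]'>/dev/null; python3 sf.py; python3 -m creep '[[[0.04,-0.01,-0.03,-0.06,0,0,0],[0.04,-0.01,-0.03,-0.06,0,0,0]]]'>/dev/null; python3 sf.py
```

```text
tab x -28.1 y -0.2 bottom 19.0 mm f x 1.2 z -2.3
tab x -28.2 y -0.1 bottom 17.2 mm f x 1.5 z -4.3
tab x -28.3 y -0.1 bottom 15.4 mm f x 1.5 z -3.1
tab x -28.4 y -0.0 bottom 13.7 mm f x 0.6 z -2.1
```

```bash
D='[[[0.04,-0.005,-0.02,-0.04,0,0,0],[0.04,-0.005,-0.02,-0.04,0,0,0]]]'; python3 -m creep '[[[0.04,-0.005,-0.02,-0.04,0,0,0],[0.04,-0.005,-0.02,-0.04,0,0,0]]]'>/dev/null; python3 sf.py;python3 -m creep '[[[0.04,-0.005,-0.02,-0.04,0,0,0],[0.04,-0.005,-0.02,-0.04,0,0,0]]]'>/dev/null; python3 sf.py
```

```text
tab x -28.2 y -0.2 bottom 13.1 mm f x 0.6 z -1.5
tab x -28.3 y -0.4 bottom 12.3 mm f x 0.6 z 2.4
```

```bash
python3 -m creep '[[[0.04,0.005,0.02,0.036,0,0,0],[0.04,0.03,0.11,-0.01,0,0,0],[0.04,0.05,0.2,-0.06,0,0,0],[0.04,0.08,0.295,-0.1,0,0,0],[0.04,0.08,0.295,-0.1,0,0,0]]]'>/dev/null; python3 sf.py; python3 -m creep '[[[0.04,0.01,0.035,-0.017,0,0,0],[0.04,0.01,0.035,-0.017,0,0,0]]]'>/dev/null; python3 sf.py;python3 -m creep '[[[0.04,0.01,0.035,-0.017,0,0,0],[0.04,0.01,0.035,-0.017,0,0,0]]]'>/dev/null; python3 sf.py
```

```text
tab x -19.8 y 0.0 bottom 12.9 mm f x 0.3 z 3.0
tab x -19.5 y -0.0 bottom 12.8 mm f x -1.7 z 3.2
tab x -18.3 y -0.1 bottom 12.8 mm f x -1.1 z 3.4
```

```bash
python3 -m creep '[[[0.04,0.01,0.035,-0.013,0,0,0],[0.04,0.01,0.035,-0.013,0,0,0]]]'>/dev/null; python3 sf.py;python3 -m creep '[[[0.04,0.01,0.035,-0.013,0,0,0],[0.04,0.01,0.035,-0.013,0,0,0]]]'>/dev/null; python3 sf.py
```

```text
tab x -17.2 y -0.1 bottom 12.9 mm f x -1.4 z 3.1
tab x -16.3 y -0.1 bottom 12.9 mm f x -0.8 z 1.2
```

```bash
python3 -m creep '[[[0.04,0.01,0.035,-0.017,0,0,0],[0.04,0.01,0.035,-0.017,0,0,0]]]'>/dev/null; python3 sf.py;python3 -m creep '[[[0.04,0.01,0.035,-0.017,0,0,0],[0.04,0.01,0.035,-0.017,0,0,0]]]'>/dev/null; python3 sf.py; python3 - <<'E'
from h import *
c=snap("scene");save(c,"s10.png",(235,120,355,270),4)
E
```

```text
tab x -15.3 y -0.1 bottom 12.8 mm f x -0.9 z 1.3
tab x -14.8 y -0.2 bottom 12.9 mm f x -2.5 z 3.1
```

View pics/s10.png

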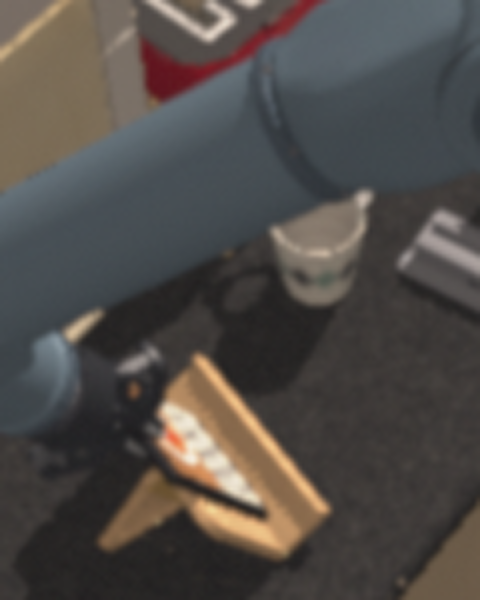

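The picture shows the tablet standing on the ledge against the panel, with the recipe screen facing out ((200,445)). The lip's end is still at (328,508), so the stand hasn't slid. One small step more, then I release.

```bash
python3 -m creep '[[[0.04,0.01,0.035,-0.017,0,0,0],[0.04,0.01,0.035,-0.017,0,0,0]]]'>/dev/null; python3 sf.py; python3 -m creep '[[[0.12,0,0,0,0,0,0],[0.14,0,0,0,0,0,0],[0.17,0,0,0,0,0,0],[0.2,0,0,0,0,0,0],[0.26,0,0,0,0,0,0],[0.32,0,0,0,0,0,0],[0.36,0,0,0,0,0,0]]]' 20; python3 sf.py
```

```text
tab x -14.3 y -0.2 bottom 13.0 mm f x -4.1 z 4.0
clock: 22.9
tool_pos: [0.5348, 0.2672, 0.1553]
ee_rot: [2.694, -0.002, -0.267]
force: [0.0, -0.5, 0.8]
gripper_width: 0.0307
grip_force: 0.0
tab x -13.3 y -0.1 bottom 13.0 mm f x -0.7 z 0.5
```

```bash
python3 -m creep '[[[0.36,0.03,0.12,0.27,0,0,0],[0.36,0.09,0.34,0.72,0,0,0],[0.36,0.18,0.67,1.44,0,0,0],[0.36,0.28,1,2.16,0,0,0],[0.36,0.37,1.34,2.88,0,0,0],[0.36,0.5,1.8,4.5,0,0,0],[0.36,0.5,1.8,6.5,0,0,0],[0.36,-1,0,7,0,0,0],[0.36,-1.5,-2,7,0,0,0],[0.36,-1.5,-4,7,0,0,0]]]'; python3 -m creep '[[[0.36,0,-2,0,0,0,0],[0.36,0,-4,0,0.8,-0.2,0],[0.36,0,-6,0,1.6,-0.4,0],[0.36,0,-8,0,2.4,-0.6,0],[0.36,0,-10,0,3,-0.8,0],[0.36,0,-12,0,3,-0.8,0],[0.36,0,-12,0,3,-0.8,0],[0.36,0,-12,0,3,-0.8,0]]]'; python3 - <<'E'
from h import *
import pickle
np.set_printoptions(precision=4,suppress=True)
c=snap("scene");B=pickle.load(open("c3.pkl","rb"));pickle.dump(c,open("c4.pkl","wb"))
O=np.array([.5187,.2091]);X=np.array([.265,.964]);Y=np.array([-.964,.265]);t=.45
def W(x,y,z): return [*(O+(x*np.cos(t)+z*np.sin(t))*X+y*Y),-x*np.sin(t)+z*np.cos(t)]
for n,p in {"top rear L":(-.012,-.0625,.197),"top rear R":(-.012,.0625,.197),"bot front L":(-.023,-.0625,.012),"bot front R":(-.023,.0625,.012)}.items(): print(n,proj(c,W(*p)))
a,b=[k["image"].astype(np.float32).mean(2) for k in(B,c)]
for n,(y0,y1,x0,x1) in {"lipR":(236,262,300,324),"lipL":(204,222,280,300),"leg":(240,260,256,272)}.items(): print(n,np.round(cv2.phaseCorrelate(a[y0:y1,x0:x1].copy(),b[y0:y1,x0:x1].copy())[0],2))
m=(b<62)&(a>85)  # dark now, wood before
ys,xs=np.nonzero(m[190:275,240:330]);print(m.sum(),xs.min()+240,xs.max()+240,ys.min()+190,ys.max()+190)
g=b.astype(int)
for v in range(212,262,3): print(v,g[v,244:326:2])
E
```

```text
clock: 23.9
tool_pos: [0.4966, 0.1778, 0.3322]
ee_rot: [2.697, -0.003, -0.263]
force: [0.5, -1.2, -0.4]
gripper_width: 0.0305
grip_force: 0.0
clock: 24.7
tool_pos: [0.4981, -0.1236, 0.3313]
ee_rot: [3.128, -0.001, -0.27]
force: [1.1, 1.5, -0.1]
gripper_width: 0.0308
grip_force: 0.0
top rear L [255.8741 212.7853]
top rear R [277.8789 241.3995]
bot front L [283.2398 223.0054]
bot front R [303.7499 248.7208]
lipR [0.01 0.65]
lipL [-0.04 -0.06]
leg [-0.03 -0.06]
801 256 300 212 249
212 [177  98  59  57  61  58  51  83 130 124  85  64  59  59  59  59  58  62
  74 101 116 173 149  56  38  39  36  37  39  38  40  41  40  53  63  62
  62  59  60  61  58]
215 [ 68  61  62  59  62  57  56  41  59 107 148 155 127  87  67  61  64 101
 128 112 110 116 171 165  63  40  38  38  39  39  39  41  52  62  63  60
  59  58  61  63  63]
218 [ 60  61  62  60  62  61  59  56  42  55 104 138 157 165 161 146 137 145
 143 125 112 109 113 154 181  98  48  46  47  49  57  58  61  59  55  55
  58  58  59  59  58]
221 [ 63  61  61  61  59  60  62  61  57  43  50  93 193 234 203 204 224 196
 163 146 136 115 110 111
[... 1564 characters left out ...]
  39  91 112 110 111 111 114 122
 109  62  61  60  62]
251 [ 52  40  38  39  39  37  38  40  40  79 105 100 101 102  84  69  39  37
  37  37  60 103 111  99  87  85  86  87  87 105 112 113 112 111 103  78
  56  58  61  65  69]
254 [ 39  38  39  41  38  39  40  41  84 104 101  97  71  49  43  42  41  40
  39  38  40  43  69  86  92  95  93  91  89  91 105 111 115  93  63  58
  59  62  60  62  64]
257 [ 37  39  39  37  39  40  40  39  54  68  53  42  41  38  38  39  44  43
  37  39  37  35  39  40  41  50  64  80  93  98 101 110  65  40  46  58
  59  60  63  65  64]
260 [37 38 38 38 39 40 38 38 39 37 38 35 38 37 37 37 35 38 41 40 39 37 36 36
 38 38 39 38 41 45 52 44 36 42 57 62 61 62 63 61 63]
```

```bash
python3 -m creep '[[[0.36,0,0,0,0,0,0],[0.36,0,0,0,0,0,0],[0.36,0,0,0,0,0,0]]]' >/dev/null; python3 -c "
from rig import manip
print(manip.close_job())"
```

```text
the job is handed in; nothing more can be done
None
```

The job is handed in: the stand's leg is out at its stop, the stand rests on it, and the tablet leans against the panel near mid-ledge, screen out. Pushing the leg home turned the stand by about 2 degrees, and I didn't re-check the mug, mill, jar and tin before handing in.

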